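# Collar up the conveyor's idler pin and show it to the inspection camera

### The arm

A 6-joint arm with a two-finger parallel gripper is mounted at the origin on the work surface. World frame = base frame: x ahead of the robot, y to its left, z up, the work surface at z = 0. Lengths are in mm, angles in rad, forces in N, time in s.
With the tool pointing down it reaches from about 325 to 900 mm from the base axis. Payload 6.1 kg.
Tool frame: the origin (TCP) lies at the very end of the fingers, on their centre line; the grasp point (between the pads) lies 19 mm behind it; z points along the fingers, y is the direction in which the jaws open and shut (so a half turn about z gives the same grasp; the last joint's range is limited). The gripper opens to 85 mm and grips with 20 to 120 N. Pads are 22 mm wide; open, the fingers measure 114 mm over their backs; the gripper's body (76 mm by 85 mm) begins 54 mm behind the grasp point. The pads swing forward as they close: fully open they stand 13 mm farther back than shut.
Start: joints at [-1.357, 0.22, 1.526, -0, 1.395, -0.126], TCP at [208.304, -589.258, 231.3] pointing down, gripper open.
Joint ranges: [-2.98, 2.98], [-0.91, 2.08], [0.09, 2.57], [-1.24, 4.39], [0.2, 2.65], [-2.68, 2.68]. Speed limits (rad/s): [2.57, 2.57, 3.01, 3.14, 3.14, 3.14].

### API

Orientations are given as a rotation vector (axis times angle).
In Python, from rig import ctrl gives the robot as it stands. The module is installed in compiled form; this text tells all that it offers.
- The arm moves only by the tool play_rows, never from a script. Its argument "commands" is a list of rows, each a list of 7 numbers: the shift along the tool's x, y, z in cm, then the turn, a rotation vector about the tool's x, y, z in degrees, then the opening, from -1 (shut) to 1 (fully open). In form: [[x, y, z, ax, ay, az, jaw], ...]. A call has exactly 8 rows; each row shifts and turns the pose as measured when the row begins, along the tool's axes as they then stand; what a row does not reach is not made up. A row lasts 1/12 s, in which the tool goes at most 41.7 mm and 7.16 degrees, less where a joint would pass 70% of its speed; a pose out of reach is approached as far as the arm can. A call with a gripper value outside its range is refused whole. The fingers move at their own pace and stop on an object; the grip force is fixed at half the most. Time passes only in rows, so rows that do not move let the fingers close, or fill a call up. It gives the time, the measured TCP pose, the force and the opening at its end, in the units of the state.
- ctrl.observe(): the state, without advancing time (a new reading comes with each control period).
- ctrl.snapshot(name): name is "scene" or "side" or "wrist"; returns the picture (384x512x3 uint8, red, green, blue); there is no depth.
- ctrl.get_calibration(name): a dict with "vfov" (degrees; the focal length in pixels is half the picture's height over the tangent of half this angle, whatever the lens; pixels are square), "cx", "cy" (the principal point, pixels), "position" and "orientation" of the camera in the world; the wrist camera has in their place "T_tool_cam" (4x4, takes a point from camera to tool coordinates, whose origin is the TCP and whose axes are the flange's). Camera axes: x right, y down, z forward; pixel columns grow to the right and rows downward; lengths in mm; the calibration is good to about 2 mm. A picture is of the moment at which its call begins: read the wrist's pose just before it. get_calibration takes no time and is no camera call.
- ctrl.hand_in(): hands the job in, once; it reports no verdict.
The state is a dict: "clock": time; "joint_positions": joint angles; "joint_vel": joint speeds; "joint_torque": joint torques, N m; "ee_pos": TCP position; "eef_rot": TCP orientation; "contact_force": force on the tool from outside, world axes, zero at the start; "ft_torque": the same for the moment, N m; "width": opening from 0.0 (shut) to 1.0 (fully open).
Only numpy, scipy, OpenCV 4.12 (cv2) and the standard library are available. Lean on these libraries where they do the work, as an engineer would, in place of code of your own. Each camera call takes 0.05 s, during which the arm holds its last target. There are 200 camera calls.

### The job

With the conveyor's idler pin left standing in its black nest, thread the wide collar down it fully home onto the pin's flange and let go, then the narrow collar fully home on top of the wide one and let go. Then take the pin by its bare upper end, lift it out of the nest with both collars still home, and hold it in the air over the small inspection camera: foot end towards the lens, the pin in line with the lens's line of sight, its foot centred 100 mm in front of the glass. Finish while holding it there, still; leave the salt jar, screwdriver and notepad where they are.

Things in the scene. Friction and masses are not known exactly. Their poses are not given: they have to be found in the camera images.
- pin_center (a point): Steel idler pin, loose, 86 mm long, upright in the nest; this is its centre, 43 mm above the foot; z = its axis, foot to top. From the foot: spigot 16 mm dia, 20 long; flange 30 mm dia, 6 thick (upper face, the collars' seat, 17 mm below this point); shaft 16 mm dia, 60 long, top 4 mm chamfered. With both collars home the upper 30 mm of shaft stay bare for gripping. About 0.15 kg.
- pin_foot (a point): Centre of the end face of the pin's spigot (the foot), 43 mm below pin_center along the pin.
- wide_center (a point): Wide collar, plain steel ring lying flat on brown paper: 50 mm outside diameter, 20 mm bore, 14 mm high, about 0.15 kg; this is its centre, half-way up; z is its axis. Slides freely on the pin. When home, this point is 10 mm below pin_center.
- narrow_center (a point): Narrow collar, a plain steel ring lying flat on the brown paper: 36 mm outside diameter, 20 mm bore, 16 mm high, about 0.08 kg; this point is its centre, half-way up; z is its axis. It slides freely on the pin. When home on the wide collar, this point is 5 mm above pin_center.
- nest: Fixed black plastic block 80 x 80 x 25 mm with an 18 mm hole, 21 mm deep, in the middle of its top; origin at the centre of its underside, z up. The pin's spigot stands in the hole, loose by 1 mm all round, its flange resting on the block; it pulls straight up out of it. The pin's top stands 91 mm above the counter.
- lens (a point): Centre of the front glass of the fixed inspection camera (grey foot plate 100 x 90 mm, two uprights, black round head 56 mm dia, white ring round the lens), 86 mm above the counter; all of it under 97 mm. z = line of sight, out of the glass: up, leaning 25 degrees from vertical along the plate's 100 mm side, towards the robot (up to 29 degrees to either side of -x).
- salt_jar: Bystander: glass jar with a steel lid, 52 mm in diameter, 50 mm high, beyond the collars; origin at the centre of its underside. Leave it.
- screwdriver: Bystander: black-handled screwdriver 200 mm long, 26 mm thick, lying crosswise on the counter's far side; origin under its middle. Leave it.
- notepad: Bystander: ring-bound notepad 120 x 90 x 12 mm with a pencil on it, on the counter's far side; origin at the centre of its underside. Leave it.
Things that resemble listed ones, but are neither listed nor needed, are in the scene too. There is more than one size of the part that bears lens; the job needs the largest.

How it is judged (in metres and radians):
On the way, in this order (a step that is already met when the one before it is completed fails the run):
1. the wide collar is fully home on the flange of the pin standing in the nest, and let go (z of wide_center in the frame of pin_center between -0.0125 and -0.0075 m and x of wide_center in the frame of pin_center between -0.005 and 0.005 m and y of wide_center in the frame of pin_center between -0.005 and 0.005 m and horizontal distance between pin_foot and nest below 0.005 m and height (world z) of pin_foot below 0.009 m and angle between pin_center's own z axis and vertical below 0.08 rad and contact force between the fingers and wide_collar below 0.3 N), for 0.2 s.
2. the narrow collar is fully home on top of the wide one, the pin still standing in the nest, and let go (z of wide_center in the frame of pin_center between -0.0125 and -0.0075 m and x of wide_center in the frame of pin_center between -0.005 and 0.005 m and y of wide_center in the frame of pin_center between -0.005 and 0.005 m and z of narrow_center in the frame of pin_center between 0.0015 and 0.0085 m and x of narrow_center in the frame of pin_center between -0.005 and 0.005 m and y of narrow_center in the frame of pin_center between -0.005 and 0.005 m and horizontal distance between pin_foot and nest below 0.005 m and height (world z) of pin_foot below 0.009 m and angle between pin_center's own z axis and vertical below 0.08 rad and contact force between the fingers and narrow_collar below 0.3 N), for 0.2 s.
At the end, for the whole second after the job is handed in: Pin held still in the fingers, clear of the nest: foot within 15 mm (along and across) of the point 100 mm before the glass, pin within 10 degrees of the line of sight; wide collar home within 2.5 mm, narrow one on it within 3.5 mm; bystanders within 30 mm of their starts (z of wide_center in the frame of pin_center between -0.0125 and -0.0075 m and x of wide_center in the frame of pin_center between -0.005 and 0.005 m and y of wide_center in the frame of pin_center between -0.005 and 0.005 m and z of narrow_center in the frame of pin_center between 0.0015 and 0.0085 m and x of narrow_center in the frame of pin_center between -0.005 and 0.005 m and y of narrow_center in the frame of pin_center between -0.005 and 0.005 m and z of pin_foot in the frame of lens between 0.085 and 0.115 m and x of pin_foot in the frame of lens between -0.015 and 0.015 m and y of pin_foot in the frame of lens between -0.015 and 0.015 m and angle between the z axis of pin_center and the z axis of lens, either way round below 0.175 rad and angle between pin_center's own z axis and vertical below 0.8 rad and contact force between the fingers and pin above 1 N and linear speed of pin below 0.03 m/s and contact force between pin and nest below 0.1 N and distance of each of salt_jar, screwdriver, notepad from where it was at the start of the episode below 0.03 m); the arm keeps its last pose, push and grip.
It fails at once if the salt jar is moved by more than 30 mm (distance of salt_jar from where it was at the start of the episode above 0.03 m).
It fails at once if the screwdriver is moved by more than 30 mm (distance of screwdriver from where it was at the start of the episode above 0.03 m).
It fails at once if the notepad is moved by more than 30 mm (distance of notepad from where it was at the start of the episode above 0.03 m).
It also fails if it takes over 70 s, if anything falls off the work surface, if the arm or the gripper's body presses on something with over 40 N, if the wrist force passes 120 N, or if a joint passes its speed limit or range.

## Working session

There is one attempt and no reset: what is moved stays moved. The work goes in short steps, Python scripts to look and compute and a tool call to move; the robot and the scene stay as the last step left them, time stands still between calls to the robot, and variables do not carry over. Pictures are saved under pics/ and viewed, about 8 in all and at most 12, crops included, and the job is handed in when it is done.

Besides the shell and the picture viewer there is one more tool, called after "Request:" by a JSON object that holds its "method" and its "body", one argument or row to a line. play_rows: Moves the arm, as the interface text tells. Its arguments: {"type":"object","properties":{"commands":{"type":"array"}},"required":["commands"]}

```bash
mkdir -p pics; cat > h.py <<'E'
import numpy as np, cv2
from scipy.spatial.transform import Rotation as R
from rig import ctrl
def snap(n,f=None):
    s=ctrl.observe(); im=ctrl.snapshot(n)
    if f: cv2.imwrite('pics/'+f,im[:,:,::-1])
    return s,im
def cam(n,s):
    c=ctrl.get_calibration(n); f=192/np.tan(np.radians(c['vfov'])/2)
    if n=='wrist':
        T=np.array(c['T_tool_cam']); Rt=R.from_rotvec(s['eef_rot']).as_matrix()
        return f,c['cx'],c['cy'],Rt@T[:3,3]+np.array(s['ee_pos']),Rt@T[:3,:3]
    o=np.array(c['orientation']); Rm=R.from_rotvec(o).as_matrix() if o.shape==(3,) else (o if o.shape==(3,3) else R.from_quat(o).as_matrix())
    return f,c['cx'],c['cy'],np.array(c['position']),Rm
def ray(K,u,v):
    f,cx,cy,p,Rm=K; d=Rm@np.array([(u-cx)/f,(v-cy)/f,1]); return p,d/np.linalg.norm(d)
def onz(K,u,v,z):
    p,d=ray(K,u,v); return p+d*(z-p[2])/d[2]
def proj(K,P):
    f,cx,cy,p,Rm=K; q=Rm.T@(np.array(P)-p); return q[0]/q[2]*f+cx,q[1]/q[2]*f+cy
E
python3 - <<'E'
from h import *
for n in ['scene','side','wrist']:
    s,im=snap(n,n+'0.png'); print(n,ctrl.get_calibration(n))
print(s)
a=[cv2.imread(f'pics/{n}0.png') for n in ['scene','side']]
E
```

```text
scene {'vfov': 48.71224951463179, 'cx': 251.06022243979308, 'cy': 191.22070585075915, 'position': array([1105.7979857 , -504.72009836,  535.48900665]), 'orientation': array([-2.02136255, -0.84144444,  0.453829  ])}
side {'vfov': 47.84450927171098, 'cx': 249.99838418418398, 'cy': 189.4227088133841, 'position': array([244.23826925, 477.24114061, 686.12079937]), 'orientation': array([-0.79101688,  2.60334273, -1.04712549])}
wrist {'vfov': 63.999983652850254, 'cx': 256.0044597013563, 'cy': 192.61768360627465, 'T_tool_cam': array([[-1.76806729e-04, -9.56589997e-01, -2.91437036e-01,
         7.44565243e+01],
       [ 9.99999984e-01, -1.70180985e-04, -4.80834506e-05,
        -7.80376265e-02],
       [-3.60089400e-06, -2.91437040e-01,  9.56590012e-01,
        -1.42711949e+02],
       [ 0.00000000e+00,  0.00000000e+00,  0.00000000e+00,
         1.00000000e+00]])}
{'clock': 0.1, 'joint_positions': array([-1.35710586e+00,  2.21147048e-01,  1.52750968e+00, -7.85740299e-06,
        1.39471791e+00, -1.26102854e-01]), 'joint_vel': array([-0.00066324, -0.00246808, -0.00228303,  0.00115671, -0.00043285,
       -0.00079834]), 'joint_torque': array([ 4.90650746e-04, -4.98247826e+01, -3.90545833e+01, -9.77124660e-05,
        5.76562088e-03,  2.52674204e-05]), 'ee_pos': array([ 208.18107418, -588.71987927,  230.30191427]), 'eef_rot': array([-3.09460610e+00, -5.30883239e-01,  1.34606920e-04]), 'contact_force': array([-0.30567177,  0.54847208,  0.16325126]), 'ft_torque': array([-0.02826287,  0.02627564, -0.01270113]), 'width': 0.9982592684090495}
```

View pics/scene0.png

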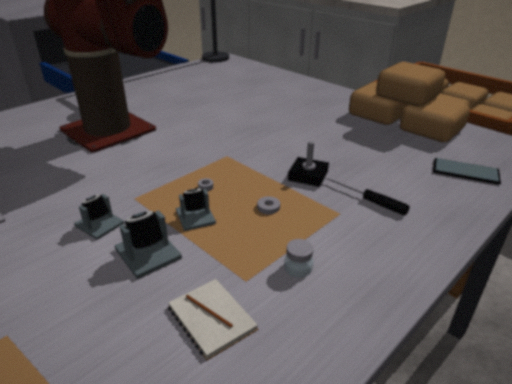

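View pics/side0.png

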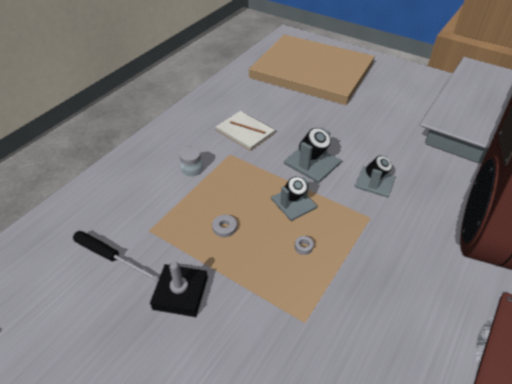

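The scene view shows the nest and pin at (309,165), the wide collar at (268,205), the narrow collar at (205,184) and the largest of three cameras at about (145,240). The side view shows the pin top at (176,265), the wide collar at (224,225), the narrow collar at (304,244) and the big lens at (319,137).

```bash
python3 - <<'E'
from h import *
s=ctrl.observe(); A=cam('scene',s); B=cam('side',s)
def tri(a,b):
    p,d=ray(A,*a); q,e=ray(B,*b); M=np.c_[d,-e]; t=np.linalg.lstsq(M,q-p,rcond=None)[0]
    x,y=p+t[0]*d,q+t[1]*e; return ((x+y)/2).round(),np.linalg.norm(x-y).round(1)
print('wide',onz(A,268,205,7).round(),onz(B,224.5,225,7).round())
print('narrow',onz(A,205.5,184,8).round(),onz(B,304.5,244.5,8).round())
print('pintop',tri((310,143),(175,264)), onz(B,175,264,91).round())
print('nest c',onz(A,309,168,25).round(),onz(B,180,284,25).round())
print('lens',onz(B,319.5,137.5,86).round(),tri((140,215),(319.5,137.5)))
print('plate',onz(A,148,252,5).round())
print('jar',onz(B,190,160,25).round(),onz(A,300,258,25).round(),'pad',onz(B,246,129,10).round())
for n in('scene','side'):
    im=cv2.imread(f'pics/{n}0.png')
    o=[cv2.resize(c,None,fx=4,fy=4,interpolation=cv2.INTER_CUBIC) for c in ([im[185:275,100:200],im[130:210,260:360][:90]] if n=='scene' else [im[110:200,280:380],im[250:340,140:240]])]
    h=min(x.shape[0] for x in o); cv2.imwrite(f'pics/c_{n}.png',np.hstack([x[:h] for x in o]))
a=cv2.imread('pics/c_scene.png');b=cv2.imread('pics/c_side.png')
c=np.vstack([a,b]); c=cv2.resize(c,None,fx=.85,fy=.85); print(c.shape); cv2.imwrite('pics/c.png',c)
E
```

```text
wide [601.  47.   7.] [602.  48.   7.]
narrow [442.   5.   8.] [443.   2.   8.]
pintop (array([577., 212.,  89.]), np.float64(0.8)) [576. 213.  91.]
nest c [582. 209.  25.] [578. 211.  25.]
lens [ 533. -214.   86.] (array([ 534., -217.,   83.]), np.float64(0.7))
plate [ 545. -220.    5.]
jar [771. -50.  25.] [769. -49.  25.] pad [ 739. -229.   10.]
(578, 680, 3)
```

View pics/c.png

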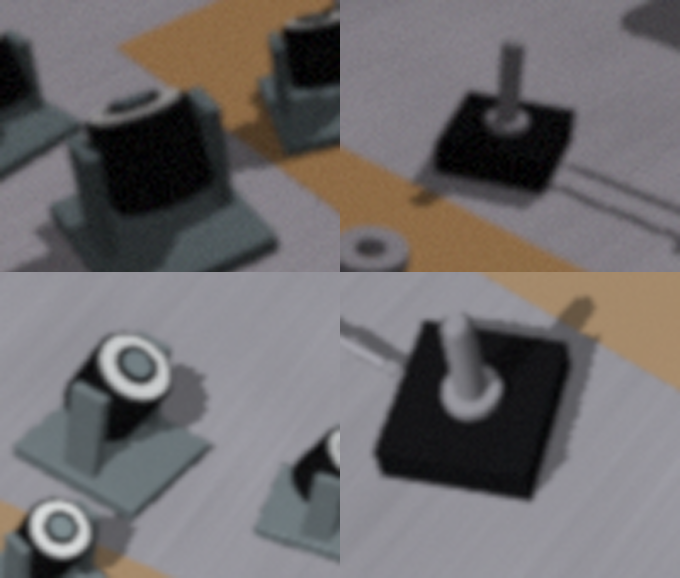

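Request:
{"method": "play_rows", "body": {
  "commands": [
    [2.8, -2.2, 0, 0, 0, -7.1, 1],
    [3.0, -1.9, 0, 0, 0, -7.1, 1],
    [3.2, -1.5, 0, 0, 0, -7.1, 1],
    [3.4, -1.1, 0, 0, 0, -7.1, 1],
    [3.5, -0.7, 0, 0, 0, -7.1, 1],
    [3.5, -0.2, 0, 0, 0, -7.1, 1],
    [3.5, 0.2, 0, 0, 0, -7.1, 1],
    [3.5, 0.7, 0, 0, 0, -7.1, 1]
  ]
}}

```text
clock: 0.82
ee_pos: [354.2, -340.3, 226.0]
eef_rot: [-2.459, -1.946, -0.0]
contact_force: [-0.1, -0.7, -0.1]
width: 1.005
```

```bash
python3 - <<'E'
from h import *
s=ctrl.observe(); print(s['joint_positions'].round(2)); B=cam('side',s)
c=[onz(B,*p,6)[:2] for p in [(284.4,163),(318.2,182),(341.8,160.9)]]
print(np.round(c))
for i in (0,1):
    d=c[i+1]-c[i]; print(np.linalg.norm(d).round(),np.degrees(np.arctan2(d[1],d[0])).round(1))
Rm=R.from_rotvec(s['eef_rot']).as_matrix(); print(Rm.round(3))
E
```

```text
[-0.93 -0.1   1.87 -0.    1.38 -0.69]
[[ 596. -178.]
 [ 502. -166.]
 [ 489. -258.]]
95.0 172.7
93.0 -98.2
[[ 0.23   0.973 -0.004]
 [ 0.973 -0.23   0.005]
 [ 0.004 -0.005 -1.   ]]
```

Request:
{"method": "play_rows", "body": {
  "commands": [
    [3.6, 1.3, 0, 0, 0, -6.6, 1],
    [3.5, 1.7, 0, 0, 0, -6.6, 1],
    [3.3, 2.1, 0, 0, 0, 0, 1],
    [3.3, 2.1, 0, 0, 0, 0, 1],
    [3.3, 2.1, 0, 0, 0, 0, 1],
    [3.3, 2.1, 0.5, 0, 0, 0, 1],
    [3.3, 2.1, 1, 0, 0, 0, 1],
    [3.3, 2.1, 1, 0, 0, 0, 1]
  ]
}}

```text
clock: 1.48
ee_pos: [523.8, -62.1, 203.4]
eef_rot: [-2.203, -2.239, -0.005]
contact_force: [0.3, -0.7, -0.8]
width: 1.003
```

Request:
{"method": "play_rows", "body": {
  "commands": [
    [2.2, 1.6, 2, 0, 0, 0, 1],
    [2.2, 1.6, 2, 0, 0, 0, 1],
    [2.2, 1.6, 2, 0, 0, 0, 1],
    [2.2, 1.6, 2, 0, 0, 0, 1],
    [2.2, 1.4, 2, 0, 0, 0, 1],
    [0, 0, 0, 0, 0, 0, 1],
    [0, 0, 0, 0, 0, 0, 1],
    [0, 0, 0, 0, 0, 0, 1]
  ]
}}

```text
clock: 2.15
ee_pos: [603.1, 64.8, 95.1]
eef_rot: [-2.189, -2.248, -0.002]
contact_force: [-0.6, 0.6, 0.6]
width: 0.995
```

```bash
cat >> h.py <<'E'
def ringpix(im,pred,rad=45):
    g=cv2.cvtColor(im,cv2.COLOR_RGB2HSV); m=(g[:,:,1]<70).astype(np.uint8)
    Y,X=np.mgrid[:384,:512]; m[(X-pred[0])**2+(Y-pred[1])**2>rad**2]=0
    n,l,st,ce=cv2.connectedComponentsWithStats(m); 
    return sorted([(int(st[i,4]),ce[i].round(1).tolist(),st[i,:4].tolist()) for i in range(1,n)],reverse=True)[:3]
E
python3 - <<'E'
from h import *
s,im=snap('wrist','w1.png'); K=cam('wrist',s); print(s['ee_pos'],R.from_rotvec(s['eef_rot']).as_matrix().round(3))
p=proj(K,[602,48,14]); print(p); print(ringpix(im,p,110))
E
```

```text
[603.10494201  64.81328694  95.05947767] [[-0.027  1.    -0.002]
 [ 1.     0.027  0.003]
 [ 0.003 -0.002 -1.   ]]
(np.float64(254.07835572659368), np.float64(221.08588130868742))
[(2925, [253.5, 218.0], [222, 186, 64, 64]), (388, [157.9, 260.5], [147, 246, 19, 39]), (235, [352.8, 258.7], [347, 246, 15, 34])]
```

View pics/w1.png

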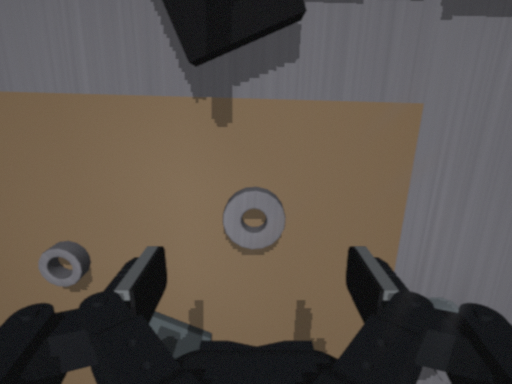

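The wide collar is at (254,217) and the narrow collar at (65,264), with the nest at the top. Now I'll compute positions.

```bash
python3 - <<'E'
from h import *
s=ctrl.observe(); K=cam('wrist',s); print(s['ee_pos'].round(1))
print(onz(K,254,217.5,10).round(1), onz(K,63,266,16).round(1), onz(K,254.5,218,14).round(1))
E
```

```text
[603.3  64.4  95.6]
[602.1  48.8  10. ] [447.4   4.7  16. ] [602.5  50.   14. ]
```

Request:
{"method": "play_rows", "body": {
  "commands": [
    [-0.5, -0.05, 1.5, 0, 0, -1, 0.55],
    [-0.5, -0.05, 1.5, 0, 0, -0.5, 0.55],
    [-0.5, -0.05, 1.5, 0, 0, 0, 0.55],
    [0, 0, 1.5, 0, 0, 0, 0.55],
    [0, 0, 1.0, 0, 0, 0, 0.55],
    [0, 0, 0.5, 0, 0, 0, 0.55],
    [0, 0, 0, 0, 0, 0, 0.55],
    [0, 0, 0, 0, 0, 0, 0.55]
  ]
}}

```text
clock: 2.87
ee_pos: [608.1, 40.8, 29.6]
eef_rot: [2.163, 2.263, 0.019]
contact_force: [0.5, -0.7, 0.5]
width: 0.772
```

Request:
{"method": "play_rows", "body": {
  "commands": [
    [0.4, -0.3, 0, 0, 0, 1.3, 0.55],
    [0.4, -0.3, 0, 0, 0, 1.3, 0.55],
    [0, 0, 0.0, 0, 0, 0, 0.55],
    [0, 0, 0.8, 0, 0, 0, 0.55],
    [0, 0, 0.5, 0, 0, 0, 0.55],
    [0, 0, 0.0, 0, 0, 0, 0.55],
    [0, 0, 0, 0, 0, 0, 0.55],
    [0, 0, 0, 0, 0, 0, 0.55]
  ]
}}

```text
clock: 3.53
ee_pos: [606.3, 47.7, 21.1]
eef_rot: [2.209, 2.208, 0.028]
contact_force: [0.8, -0.7, 0.1]
width: 0.773
```

```bash
cat >> h.py <<'E'
def st(t=None):
    s=ctrl.observe(); Rm=R.from_rotvec(s['eef_rot']).as_matrix()
    print('pos',s['ee_pos'].round(1),'yaw',np.degrees(np.arctan2(Rm[1,0],Rm[0,0])).round(1),'z',Rm[:,2].round(3),'F',s['contact_force'].round(1),'w',round(s['width'],3),'t',s['clock'])
    if t is not None: print('tool shift cm',(Rm.T@(np.array(t)-s['ee_pos'])/10).round(2))
    return s
E
python3 - <<'E'
from h import *
st([602.2,49,-1])
E
```

```text
pos [606.3  47.7  21.1] yaw 90.0 z [ 0.026 -0.    -1.   ] F [ 0.8 -0.7  0.1] w 0.773 t 3.5333
tool shift cm [ 0.13 -0.46  2.2 ]
```

Request:
{"method": "play_rows", "body": {
  "commands": [
    [0.1, -0.4, 0, 1.5, 0, 0, 0.55],
    [0, 0, 0.5, 0, 0, 0, 0.55],
    [0, 0, 0.5, 0, 0, 0, 0.55],
    [0, 0, 0.5, 0, 0, 0, 0.55],
    [0, 0, 0.4, 0, 0, 0, 0.55],
    [0, 0, 0.0, 0, 0, 0, 0.55],
    [0, 0, 0, 0, 0, 0, 0.55],
    [0, 0, 0, 0, 0, 0, 0.55]
  ]
}}

```text
clock: 4.2
ee_pos: [601.8, 48.3, -1.2]
eef_rot: [-2.221, -2.221, 0.002]
contact_force: [-0.4, -0.0, 0.4]
width: 0.771
```

```bash
python3 - <<'E'
from h import *
st([602.2,49,-1])
E
```

```text
pos [601.8  48.3  -1.2] yaw 90.0 z [-0.001 -0.    -1.   ] F [-0.4 -0.   0.4] w 0.771 t 4.2
tool shift cm [ 0.07  0.04 -0.02]
```

Request:
{"method": "play_rows", "body": {
  "commands": [
    [0, 0, 0, 0, 0, 0, -1],
    [0, 0, 0, 0, 0, 0, -1],
    [0, 0, 0, 0, 0, 0, -1],
    [0, 0, 0, 0, 0, 0, -1],
    [0, 0, 0, 0, 0, 0, -1],
    [0, 0, 0, 0, 0, 0, -1],
    [0, 0, 0, 0, 0, 0, -1],
    [0, 0, 0, 0, 0, 0, -1]
  ]
}}

```text
clock: 4.87
ee_pos: [601.8, 48.3, -0.4]
eef_rot: [-2.221, -2.221, 0.001]
contact_force: [0.5, -0.2, 0.4]
width: 0.558
```

Request:
{"method": "play_rows", "body": {
  "commands": [
    [0, 0, -2, 0, 0, 0, -1],
    [0, 0, -2.5, 0, 0, 0, -1],
    [0, 0, -2.5, 0, 0, 0, -1],
    [0, 0, -2.5, 0, 0, 0, -1],
    [0, 0, -2.5, 0, 0, 0, -1],
    [0, 0, -1.5, 0, 0, 0, -1],
    [0, 0, 0, 0, 0, 0, -1],
    [0, 0, 0, 0, 0, 0, -1]
  ]
}}

```text
clock: 5.53
ee_pos: [598.8, 48.4, 136.3]
eef_rot: [-2.217, -2.217, 0.01]
contact_force: [-0.2, 0.3, -2.2]
width: 0.561
```

```bash
python3 - <<'E'
from h import *
st([577,212,140])
E
```

```text
pos [598.8  48.4 136.3] yaw 90.0 z [-0.009  0.    -1.   ] F [-0.2  0.3 -2.2] w 0.561 t 5.5333
tool shift cm [16.36 -2.19 -0.34]
```

Request:
{"method": "play_rows", "body": {
  "commands": [
    [1.5, -0.3, 0, 0, 0, 0, -1],
    [2, -0.4, 0, 0, 0, 0, -1],
    [2, -0.4, 0, 0, 0, 0, -1],
    [1.8, -0.4, 0, 0, 0, 0, -1],
    [1, -0.3, 0, 0, 0, 0, -1],
    [0, 0, 0, 0, 0, 0, -1],
    [0, 0, 0, 0, 0, 0, -1],
    [0, 0, 0, 0, 0, 0, -1]
  ]
}}

```text
clock: 6.2
ee_pos: [573.2, 136.1, 124.6]
eef_rot: [-2.211, -2.208, 0.028]
contact_force: [-0.7, 0.2, -1.5]
width: 0.56
```

```bash
python3 - <<'E'
from h import *
st([577,212,140]); s,im=snap('wrist','w2.png'); K=cam('wrist',s); print(proj(K,[577,212,91]),proj(K,[577,212,31]))
E
```

```text
pos [573.2 136.1 124.6] yaw 89.9 z [-0.025 -0.001 -1.   ] F [-0.7  0.2 -1.5] w 0.56 t 6.2
tool shift cm [ 7.59  0.33 -1.55]
(np.float64(264.1125309237963), np.float64(96.18728307268309)) (np.float64(264.06377046981146), np.float64(96.82484430003126))
```

View pics/w2.png

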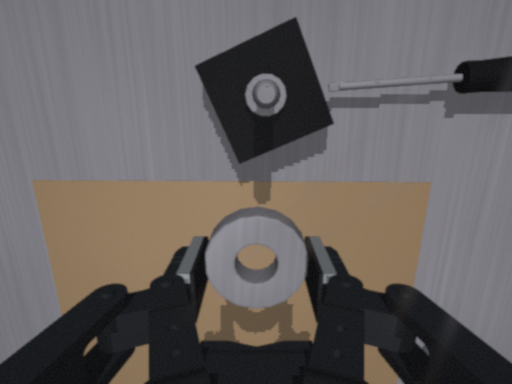

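```bash
python3 - <<'E'
from h import *
s=st(); im=cv2.imread('pics/w2.png')[:,:,::-1]; K=cam('wrist',s); Rm=R.from_rotvec(s['eef_rot']).as_matrix()
t=np.linspace(0,2*np.pi,60)
o=cv2.resize(im[190:330,180:340],None,fx=4,fy=4,interpolation=cv2.INTER_CUBIC)[:,:,::-1].copy()
for r in (25,10):
  for a in t:
    P=Rm@np.array([r*np.cos(a),r*np.sin(a),-14.4])+s['ee_pos']; u,v=proj(K,P); cv2.circle(o,(int((u-180)*4),int((v-190)*4)),1,(0,0,255),-1)
cv2.imwrite('pics/o.png',o)
print(onz(K,265.5,94,91).round(1),onz(K,265.5,95,31).round(1))
E
```

```text
pos [573.2 135.8 124.6] yaw 89.9 z [-0.025 -0.001 -1.   ] F [-0.8  0.5 -1.7] w 0.562 t 6.25
[577.8 212.8  91. ] [578. 213.  31.]
```

View pics/o.png

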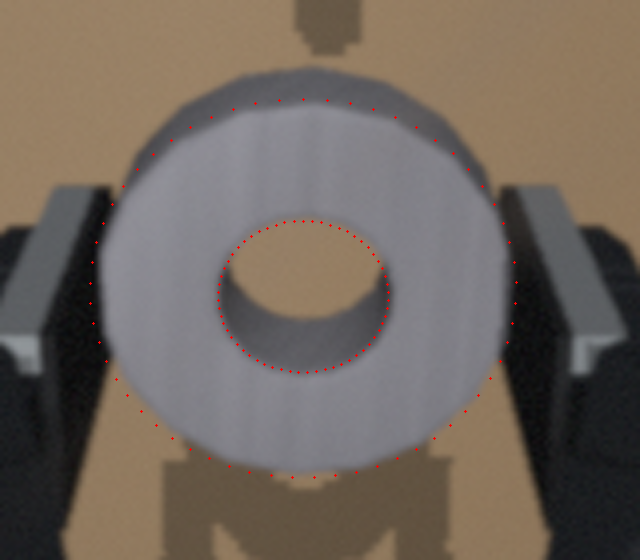

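Request:
{"method": "play_rows", "body": {
  "commands": [
    [1, 0.2, -0.3, -1.4, 0, 0, -1],
    [1, 0.1, -0.1, 0, 0, 0, -1],
    [1, 0, 0, 0, 0, 0, -1],
    [1, 0, 0, 0, 0, 0, -1],
    [1, 0, 0, 0, 0, 0, -1],
    [1, 0, 0, 0, 0, 0, -1],
    [0.5, 0, 0, 0, 0, 0, -1],
    [0, 0, 0, 0, 0, 0, -1]
  ]
}}

```text
clock: 6.92
ee_pos: [578.3, 206.0, 129.6]
eef_rot: [2.225, 2.213, 0.004]
contact_force: [-0.1, -0.4, -1.7]
width: 0.562
```

```bash
python3 - <<'E'
from h import *
st([577.9,212.9,110])
E
```

```text
pos [578.3 206.  129.6] yaw 89.7 z [ 0.004 -0.    -1.   ] F [-0.1 -0.4 -1.7] w 0.562 t 6.9167
tool shift cm [ 0.69 -0.05  1.96]
```

Request:
{"method": "play_rows", "body": {
  "commands": [
    [0.45, -0.03, 0, 0.2, 0, 0, -1],
    [0.15, 0, 0.8, 0, 0, 0, -1],
    [0, 0, 0.8, 0, 0, 0, -1],
    [0, 0, 0.3, 0, 0, 0, -1],
    [0, 0, 0, 0, 0, 0, -1],
    [0, 0, 0, 0, 0, 0, -1],
    [0, 0, 0, 0, 0, 0, -1],
    [0, 0, 0, 0, 0, 0, -1]
  ]
}}

```text
clock: 7.58
ee_pos: [577.1, 211.5, 106.7]
eef_rot: [-2.227, -2.215, 0.005]
contact_force: [-0.7, 0.5, -1.9]
width: 0.56
```

```bash
python3 - <<'E'
from h import *
st([577.9,212.9,95]); s,im=snap('wrist','w3.png'); K=cam('wrist',s)
A,ia=snap('scene'); B,ib=snap('side')
ka=cam('scene',A); kb=cam('side',B); u,v=[int(x) for x in proj(ka,[578,213,90])]; c=ia[v-50:v+70,u-60:u+60]
u2,v2=[int(x) for x in proj(kb,[578,213,90])]; d=ib[v2-50:v2+70,u2-60:u2+60]; w=im[180:300,190:310]
cv2.imwrite('pics/c3.png',cv2.resize(np.hstack([c,d,w])[:,:,::-1],None,fx=2.2,fy=2.2,interpolation=cv2.INTER_CUBIC)); print(u,v,u2,v2)
E
```

```text
pos [577.1 211.5 106.7] yaw 89.7 z [-0.003 -0.002 -1.   ] F [-0.7  0.5 -1.9] w 0.56 t 7.5833
tool shift cm [0.14 0.08 1.17]
310 142 174 263
```

View pics/c3.png

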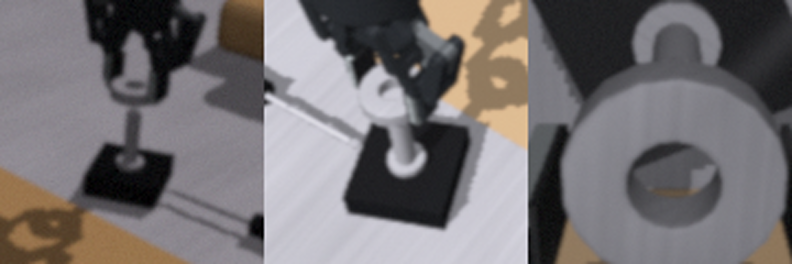

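The collar hangs just above the pin in both outside views. In the wrist view the bore is in line with the shaft sideways to within a pixel or two.

Request:
{"method": "play_rows", "body": {
  "commands": [
    [0.12, 0.07, 0, 0, 0, 0, -1],
    [0.02, 0.01, 0, 0, 0, 0, -1],
    [0, 0, 0.4, 0, 0, 0, -1],
    [0, 0, 0.4, 0, 0, 0, -1],
    [0, 0, 0.4, 0, 0, 0, -1],
    [0, 0, 0.2, 0, 0, 0, -1],
    [0, 0, 0, 0, 0, 0, -1],
    [0, 0, 0, 0, 0, 0, -1]
  ]
}}

```text
clock: 8.4
ee_pos: [578.5, 213.3, 92.0]
eef_rot: [2.227, 2.215, -0.003]
contact_force: [0.5, -0.7, -1.3]
width: 0.561
```

```bash
python3 - <<'E'
from h import *
st([577.9,212.9,80])
E
```

```text
pos [578.5 213.3  92. ] yaw 89.7 z [-0.001 -0.001 -1.   ] F [ 0.5 -0.7 -1.3] w 0.561 t 8.4
tool shift cm [-0.04 -0.06  1.2 ]
```

Request:
{"method": "play_rows", "body": {
  "commands": [
    [-0.03, -0.05, 0.2, 0, 0, 0, -1],
    [0, 0, 0.3, 0, 0, 0, -1],
    [0, 0, 0.3, 0, 0, 0, -1],
    [0, 0, 0.3, 0, 0, 0, -1],
    [0, 0, 0.2, 0, 0, 0, -1],
    [0, 0, 0, 0, 0, 0, -1],
    [0, 0, 0, 0, 0, 0, -1],
    [0, 0, 0, 0, 0, 0, -1]
  ]
}}

```text
clock: 9.07
ee_pos: [577.8, 212.9, 77.4]
eef_rot: [-2.227, -2.216, 0.003]
contact_force: [-0.3, 0.1, -2.6]
width: 0.559
```

```bash
python3 - <<'E'
from h import *
st([577.9,212.9,36]); print(ctrl.observe()['ft_torque'].round(3))
E
```

```text
pos [577.8 212.9  77.4] yaw 89.7 z [-0.001 -0.001 -1.   ] F [-0.3  0.1 -2.6] w 0.559 t 9.0667
tool shift cm [0.   0.02 4.14]
[ 0.041  0.01  -0.062]
```

Request:
{"method": "play_rows", "body": {
  "commands": [
    [0, 0, 0.6, 0, 0, 0, -1],
    [0, 0, 0.8, 0, 0, 0, -1],
    [0, 0, 0.8, 0, 0, 0, -1],
    [0, 0, 0.8, 0, 0, 0, -1],
    [0, 0, 0.5, 0, 0, 0, -1],
    [0, 0, 0.2, 0, 0, 0, -1],
    [0, 0, 0, 0, 0, 0, -1],
    [0, 0, 0, 0, 0, 0, -1]
  ]
}}

```text
clock: 9.73
ee_pos: [577.0, 212.7, 35.2]
eef_rot: [-2.227, -2.215, 0.006]
contact_force: [-0.1, -0.7, -1.9]
width: 0.559
```

```bash
python3 - <<'E'
from h import *
st([577.9,212.9,31.5])
E
```

```text
pos [577.  212.7  35.2] yaw 89.7 z [-0.003 -0.002 -1.   ] F [-0.1 -0.7 -1.9] w 0.559 t 9.7333
tool shift cm [0.03 0.09 0.37]
```

Request:
{"method": "play_rows", "body": {
  "commands": [
    [0.02, 0.07, 0.2, 0, 0, 0, -1],
    [0, 0, 0.15, 0, 0, 0, -1],
    [0, 0, 0, 0, 0, 0, -1],
    [0, 0, 0, 0, 0, 0, 0.6],
    [0, 0, 0, 0, 0, 0, 0.6],
    [0, 0, 0, 0, 0, 0, 0.6],
    [0, 0, 0, 0, 0, 0, 0.6],
    [0, 0, 0, 0, 0, 0, 0.6]
  ]
}}

```text
clock: 10.4
ee_pos: [580.3, 213.5, 34.4]
eef_rot: [2.226, 2.214, 0.002]
contact_force: [0.2, 0.8, 0.6]
width: 0.8
```

```bash
python3 - <<'E'
from h import *
st([577.9,212.9,150])
E
```

```text
pos [580.3 213.5  34.4] yaw 89.7 z [ 0.002 -0.001 -1.   ] F [0.2 0.8 0.6] w 0.8 t 10.4
tool shift cm [ -0.07  -0.22 -11.56]
```

Request:
{"method": "play_rows", "body": {
  "commands": [
    [0, -0.2, -0.3, 0, 0, 0, 0.6],
    [0, 0, -1, 0, 0, 0, 0.6],
    [0, 0, -2, 0, 0, 0, 0.6],
    [0, 0, -2.2, 0, 0, 0, 0.6],
    [0, 0, -2.2, 0, 0, 0, 0.6],
    [0, 0, -2, 0, 0, 0, 0.6],
    [-2, -0.5, 0, 0, 0, 0, 0.6],
    [-3, -1, 0, 0, 0, 0, 0.6]
  ]
}}

```text
clock: 11.07
ee_pos: [563.1, 166.8, 141.1]
eef_rot: [2.22, 2.219, 0.007]
contact_force: [-0.8, 0.1, -0.7]
width: 0.806
```

```bash
python3 - <<'E'
from h import *
st([446,6,100]); s,im=snap('wrist','w4.png'); A,ia=snap('side')
kb=cam('side',A);u2,v2=[int(x) for x in proj(kb,[578,213,60])]; d=ia[v2-50:v2+50,u2-60:u2+60]
kw=cam('wrist',s); u,v=[int(x) for x in proj(kw,[578,213,60])]; print(u,v,proj(kw,[445,4,16]))
w=cv2.copyMakeBorder(im,60,60,60,60,cv2.BORDER_CONSTANT)[v+10:v+110,u:u+120]
cv2.imwrite('pics/c4.png',cv2.resize(np.hstack([d,w])[:,:,::-1],None,fx=3,fy=3,interpolation=cv2.INTER_CUBIC))
E
```

```text
pos [563.1 166.8 141.1] yaw 90.0 z [ 0.005  0.001 -1.   ] F [-0.8  0.1 -0.7] w 0.806 t 11.0667
tool shift cm [-16.09 -11.73   4.03]
275 139 (np.float64(143.59397706106316), np.float64(334.00458637923066))
```

View pics/c4.png

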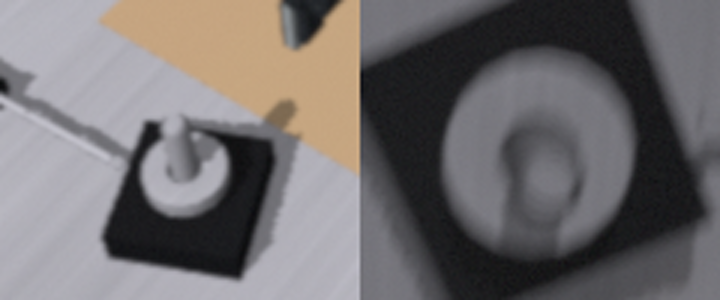

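The wide collar is seated flat around the pin in both views. On to the narrow collar.

Request:
{"method": "play_rows", "body": {
  "commands": [
    [-2, -1.5, 0, 0, 0, 0, 0.6],
    [-2.8, -2.0, 0, 0, 0, 0, 0.6],
    [-2.8, -2.0, 0.5, 0, 0, 0, 0.6],
    [-2.8, -2.0, 1, 0, 0, 0, 0.6],
    [-2.5, -2.0, 1, 0, 0, 0, 0.6],
    [-1.8, -1.2, 1, 0, 0, 0, 0.6],
    [-0.8, -0.5, 0.5, 0, 0, 0, 0.6],
    [0, 0, 0, 0, 0, 0, 0.6]
  ]
}}

```text
clock: 11.83
ee_pos: [448.5, 5.8, 104.6]
eef_rot: [2.22, 2.209, 0.018]
contact_force: [0.5, -0.5, 0.3]
width: 0.802
```

```bash
python3 - <<'E'
from h import *
st([446,6,100]); s,im=snap('wrist','w5.png'); K=cam('wrist',s); p=proj(K,[445,4,12]); print(p)
L=ringpix(im,p,60); print(L)
for a,c,b in L[:1]:
    print(onz(K,*c,10).round(1), onz(K,b[0]+b[2]/2,b[1]+b[3]/2,8).round(1))
E
```

```text
pos [448.5   5.8 104.6] yaw 89.7 z [ 0.015  0.002 -1.   ] F [ 0.5 -0.5  0.3] w 0.802 t 11.8333
tool shift cm [ 0.02 -0.26  0.45]
(np.float64(249.81128871826027), np.float64(198.24658540471688))
[(1428, [248.6, 198.5], [226, 175, 46, 47])]
[444.    3.1  10. ] [444.3   2.5   8. ]
```

Request:
{"method": "play_rows", "body": {
  "commands": [
    [-0.25, -0.4, 0.8, 0.8, 0, 0, 0.4],
    [0, 0, 1.5, 0, 0, 0, 0.4],
    [0, 0, 1.5, 0, 0, 0, 0.4],
    [0, 0, 1.5, 0, 0, 0, 0.4],
    [0, 0, 0.8, 0, 0, 0, 0.4],
    [0, 0, 0.2, 0, 0, 0, 0.4],
    [0, 0, 0, 0, 0, 0, 0.4],
    [0, 0, 0, 0, 0, 0, 0.4]
  ]
}}

```text
clock: 12.55
ee_pos: [454.4, 8.9, 43.4]
eef_rot: [2.217, 2.22, 0.012]
contact_force: [0.3, -0.2, -0.1]
width: 0.696
```

```bash
python3 - <<'E'
from h import *
st([444.2,3,1])
E
```

```text
pos [454.4   8.9  43.4] yaw 90.1 z [ 0.009  0.003 -1.   ] F [ 0.3 -0.2 -0.1] w 0.696 t 12.55
tool shift cm [-0.6  -1.06  4.23]
```

Request:
{"method": "play_rows", "body": {
  "commands": [
    [-0.3, -0.5, 0, 0.5, 0.1, 0, 0.4],
    [-0.3, -0.5, 0.5, 0, 0, 0, 0.4],
    [0, 0, 0.8, 0, 0, 0, 0.4],
    [0, 0, 0.8, 0, 0, 0, 0.4],
    [0, 0, 0.4, 0, 0, 0, 0.4],
    [0, 0, 0, 0, 0, 0, 0.4],
    [0, 0, 0, 0, 0, 0, 0.4],
    [0, 0, 0, 0, 0, 0, 0.4]
  ]
}}

```text
clock: 13.22
ee_pos: [445.2, 2.1, 18.0]
eef_rot: [-2.219, -2.222, -0.007]
contact_force: [-0.5, 0.2, 0.9]
width: 0.704
```

```bash
python3 - <<'E'
from h import *
st([444.2,3,1])
E
```

```text
pos [445.2   2.1  18. ] yaw 90.1 z [ 0.003  0.004 -1.   ] F [-0.5  0.2  0.9] w 0.704 t 13.2167
tool shift cm [ 0.08 -0.1   1.7 ]
```

Request:
{"method": "play_rows", "body": {
  "commands": [
    [0.05, -0.1, 0.4, 0.1, 0, 0, 0.4],
    [0, 0, 0.5, 0, 0, 0, 0.4],
    [0, 0, 0.5, 0, 0, 0, 0.4],
    [0, 0, 0.2, 0, 0, 0, 0.4],
    [0, 0, 0, 0, 0, 0, 0.4],
    [0, 0, 0, 0, 0, 0, 0.4],
    [0, 0, 0, 0, 0, 0, 0.4],
    [0, 0, 0, 0, 0, 0, 0.4]
  ]
}}

```text
clock: 13.88
ee_pos: [444.5, 2.8, 0.5]
eef_rot: [-2.218, -2.222, -0.006]
contact_force: [0.0, -0.3, 0.4]
width: 0.702
```

```bash
python3 - <<'E'
from h import *
st([444.2,3,1])
E
```

```text
pos [444.5   2.8   0.5] yaw 90.1 z [ 0.001  0.004 -1.   ] F [ 0.  -0.3  0.4] w 0.702 t 13.8833
tool shift cm [ 0.02 -0.03 -0.05]
```

Request:
{"method": "play_rows", "body": {
  "commands": [
    [0, 0, 0, 0, 0, 0, -1],
    [0, 0, 0, 0, 0, 0, -1],
    [0, 0, 0, 0, 0, 0, -1],
    [0, 0, 0, 0, 0, 0, -1],
    [0, 0, 0, 0, 0, 0, -1],
    [0, 0, 0, 0, 0, 0, -1],
    [0, 0, 0, 0, 0, 0, -1],
    [0, 0, 0, 0, 0, 0, -1]
  ]
}}

```text
clock: 14.55
ee_pos: [445.0, 2.7, 1.2]
eef_rot: [-2.219, -2.223, -0.007]
contact_force: [-0.7, -0.0, 1.1]
width: 0.384
```

Request:
{"method": "play_rows", "body": {
  "commands": [
    [0, 0, -1.5, 0, 0, 0, -1],
    [0, 0, -2.5, 0, 0, 0, -1],
    [0, 0, -2.5, 0, 0, 0, -1],
    [0, 0, -2.5, 0, 0, 0, -1],
    [0, 0, -2.5, 0, 0, 0, -1],
    [0, 0, -1.5, 0, 0, 0, -1],
    [0, 0, 0, 0, 0, 0, -1],
    [0, 0, 0, 0, 0, 0, -1]
  ]
}}

```text
clock: 15.22
ee_pos: [441.8, 2.7, 134.2]
eef_rot: [-2.215, -2.219, -0.001]
contact_force: [-0.8, 0.5, -1.3]
width: 0.387
```

```bash
python3 - <<'E'
from h import *
st([577,137,135])
E
```

```text
pos [441.8   2.7 134.2] yaw 90.1 z [-0.004  0.005 -1.   ] F [-0.8  0.5 -1.3] w 0.387 t 15.2167
tool shift cm [13.41 13.54 -0.06]
```

Request:
{"method": "play_rows", "body": {
  "commands": [
    [1.2, 1.2, -0.1, 0, 0, 0, -1],
    [2, 2, -0.1, 0, 0, 0, -1],
    [2.2, 2.2, -0.1, 0, 0, 0, -1],
    [2.2, 2.2, -0.1, 0, 0, 0, -1],
    [2.2, 2.2, 0, 0, 0, 0, -1],
    [2, 2, 0, 0, 0, 0, -1],
    [1, 1, 0, 0, 0, 0, -1],
    [0, 0, 0, 0, 0, 0, -1]
  ]
}}

```text
clock: 15.88
ee_pos: [568.3, 135.6, 122.7]
eef_rot: [-2.212, -2.207, 0.018]
contact_force: [-1.2, -0.1, -0.6]
width: 0.386
```

```bash
python3 - <<'E'
from h import *
st([578,213,125]); s,im=snap('wrist','w6.png'); K=cam('wrist',s); Rm=R.from_rotvec(s['eef_rot']).as_matrix()
print(proj(K,[578,213,91]))
o=im[:,:,::-1].copy()
for a in np.linspace(0,2*np.pi,40):
    for r,z in((18,-14.8),(10,-14.8)):
        u,v=proj(K,Rm@np.array([r*np.cos(a),r*np.sin(a),z])+s['ee_pos']); cv2.circle(o,(round(u),round(v)),0,(0,0,255),-1)
    u,v=proj(K,[578+8*np.cos(a),213+8*np.sin(a),91]); cv2.circle(o,(round(u),round(v)),0,(0,0,255),-1)
cv2.imwrite('pics/o6.png',cv2.resize(o[40:320,160:360],None,fx=2.1,fy=2.1,interpolation=cv2.INTER_NEAREST))
E
```

```text
pos [568.3 135.6 122.7] yaw 89.9 z [-0.02   0.004 -1.   ] F [-1.2 -0.1 -0.6] w 0.386 t 15.8833
tool shift cm [ 7.74  0.95 -0.22]
(np.float64(274.6286908763237), np.float64(93.54603620641824))
```

View pics/o6.png

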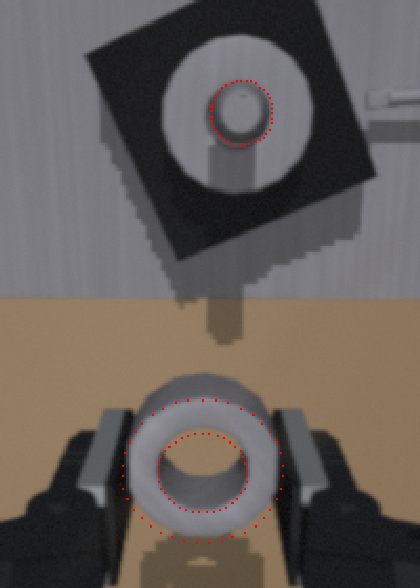

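The narrow collar is centred in the fingers, and the pin top is within about 1 px of prediction (the projected circle overlays it). The wide collar is still seated.

Request:
{"method": "play_rows", "body": {
  "commands": [
    [1, 0.3, -0.3, -1.1, 0.2, 0, -1],
    [1, 0.2, -0.1, 0, 0, 0, -1],
    [1, 0, 0, 0, 0, 0, -1],
    [1, 0, 0, 0, 0, 0, -1],
    [1, 0, 0, 0, 0, 0, -1],
    [1, 0, 0, 0, 0, 0, -1],
    [0.5, 0, 0, 0, 0, 0, -1],
    [0, 0, 0, 0, 0, 0, -1]
  ]
}}

```text
clock: 16.6
ee_pos: [567.8, 203.8, 123.6]
eef_rot: [-2.221, -2.209, 0.001]
contact_force: [0.9, -0.2, -1.0]
width: 0.387
```

```bash
python3 - <<'E'
from h import *
st([577.9,213,110])
E
```

```text
pos [567.8 203.8 123.6] yaw 89.7 z [-0.007  0.006 -1.   ] F [ 0.9 -0.2 -1. ] w 0.387 t 16.6
tool shift cm [0.92 1.02 1.36]
```

Request:
{"method": "play_rows", "body": {
  "commands": [
    [0.4, 0.5, 0, -0.4, -0.35, 0, -1],
    [0.4, 0.4, 0, 0, 0, 0, -1],
    [0.1, 0.1, 0.2, 0, 0, 0, -1],
    [0, 0, 0.5, 0, 0, 0, -1],
    [0, 0, 0.4, 0, 0, 0, -1],
    [0, 0, 0.2, 0, 0, 0, -1],
    [0, 0, 0, 0, 0, 0, -1],
    [0, 0, 0, 0, 0, 0, -1]
  ]
}}

```text
clock: 17.27
ee_pos: [579.1, 212.8, 108.7]
eef_rot: [2.227, 2.214, -0.002]
contact_force: [-0.1, -0.4, -1.1]
width: 0.389
```

```bash
python3 - <<'E'
from h import *
st([577.9,213,93])
E
```

```text
pos [579.1 212.8 108.7] yaw 89.7 z [ 0.    -0.002 -1.   ] F [-0.1 -0.4 -1.1] w 0.389 t 17.2667
tool shift cm [ 0.02 -0.12  1.57]
```

Request:
{"method": "play_rows", "body": {
  "commands": [
    [0.02, -0.1, 0, 0, 0, 0, -1],
    [0, 0, 0.3, 0, 0, 0, -1],
    [0, 0, 0.4, 0, 0, 0, -1],
    [0, 0, 0.4, 0, 0, 0, -1],
    [0, 0, 0.3, 0, 0, 0, -1],
    [0, 0, 0, 0, 0, 0, -1],
    [0, 0, 0, 0, 0, 0, -1],
    [0, 0, 0, 0, 0, 0, -1]
  ]
}}

```text
clock: 17.93
ee_pos: [577.6, 212.3, 92.9]
eef_rot: [2.228, 2.214, -0.003]
contact_force: [0.1, 0.4, -0.3]
width: 0.389
```

```bash
python3 - <<'E'
from h import *
st([577.9,213,80])
E
```

```text
pos [577.6 212.3  92.9] yaw 89.6 z [-0.001 -0.002 -1.   ] F [ 0.1  0.4 -0.3] w 0.389 t 17.9333
tool shift cm [0.07 0.03 1.29]
```

Request:
{"method": "play_rows", "body": {
  "commands": [
    [0.06, 0.03, 0.1, 0, 0, 0, -1],
    [0, 0, 0.3, 0, 0, 0, -1],
    [0, 0, 0.3, 0, 0, 0, -1],
    [0, 0, 0.3, 0, 0, 0, -1],
    [0, 0, 0.2, 0, 0, 0, -1],
    [0, 0, 0, 0, 0, 0, -1],
    [0, 0, 0, 0, 0, 0, -1],
    [0, 0, 0, 0, 0, 0, -1]
  ]
}}

```text
clock: 18.6
ee_pos: [578.1, 213.1, 79.7]
eef_rot: [2.227, 2.214, -0.002]
contact_force: [-0.9, 0.5, 0.3]
width: 0.383
```

```bash
python3 - <<'E'
from h import *
st([577.9,213,49]); print(ctrl.observe()['ft_torque'].round(3))
E
```

```text
pos [578.1 213.1  79.7] yaw 89.6 z [-0.    -0.002 -1.   ] F [-0.9  0.5  0.3] w 0.383 t 18.6
tool shift cm [-0.   -0.02  3.07]
[-0.021 -0.045 -0.039]
```

Request:
{"method": "play_rows", "body": {
  "commands": [
    [0, 0, 0.5, 0, 0, 0, -1],
    [0, 0, 0.6, 0, 0, 0, -1],
    [0, 0, 0.6, 0, 0, 0, -1],
    [0, 0, 0.5, 0, 0, 0, -1],
    [0, 0, 0.4, 0, 0, 0, -1],
    [0, 0, 0.2, 0, 0, 0, -1],
    [0, 0, 0, 0, 0, 0, -1],
    [0, 0, 0, 0, 0, 0, -1]
  ]
}}

```text
clock: 19.27
ee_pos: [577.6, 212.9, 47.9]
eef_rot: [2.228, 2.214, -0.004]
contact_force: [-1.3, -0.1, -0.4]
width: 0.385
```

```bash
python3 - <<'E'
from h import *
st([577.9,213,47.5])
E
```

```text
pos [577.6 212.9  47.9] yaw 89.6 z [-0.001 -0.002 -1.   ] F [-1.3 -0.1 -0.4] w 0.385 t 19.2667
tool shift cm [0.01 0.03 0.04]
```

Request:
{"method": "play_rows", "body": {
  "commands": [
    [0, 0.02, 0, 0, 0, 0, 0.3],
    [0, 0, 0, 0, 0, 0, 0.3],
    [0, 0, 0, 0, 0, 0, 0.3],
    [0, 0, 0, 0, 0, 0, 0.3],
    [0, 0, 0, 0, 0, 0, 0.3],
    [0, 0, 0, 0, 0, 0, 0.3],
    [0, 0, 0, 0, 0, 0, 0.3],
    [0, 0, 0, 0, 0, 0, 0.3]
  ]
}}

```text
clock: 19.93
ee_pos: [579.6, 213.3, 50.2]
eef_rot: [2.226, 2.213, 0.002]
contact_force: [0.3, -0.6, 0.7]
width: 0.65
```

```bash
python3 - <<'E'
from h import *
st([577.9,213,64]); s,im=snap('side'); K=cam('side',s); u2,v2=[int(x) for x in proj(K,[578,213,60])]; c=im[v2-60:v2+60,u2-60:u2+60]
s,im=snap('scene'); K=cam('scene',s); u2,v2=[int(x) for x in proj(K,[578,213,60])]; d=im[v2-60:v2+60,u2-60:u2+60]
cv2.imwrite('pics/c7.png',cv2.resize(np.hstack([c,d])[:,:,::-1],None,fx=3,fy=3,interpolation=cv2.INTER_CUBIC))
E
```

```text
pos [579.6 213.3  50.2] yaw 89.6 z [ 0.003 -0.001 -1.   ] F [ 0.3 -0.6  0.7] w 0.65 t 19.9333
tool shift cm [-0.03 -0.17 -1.38]
```

Request:
{"method": "play_rows", "body": {
  "commands": [
    [0, -0.15, -0.3, 0.1, 0, 0, 0.3],
    [0, 0, -0.5, 0, 0, 0, 0.3],
    [0, 0, -0.4, 0, 0, 0, 0.3],
    [0, 0, -0.2, 0, 0, 0, 0.3],
    [0, 0, 0, 0, 0, 0, 0.3],
    [0, 0, 0, 0, 0, 0, 0.3],
    [0, 0, 0, 0, 0, 0, 0.3],
    [0, 0, 0, 0, 0, 0, 0.3]
  ]
}}

```text
clock: 20.7
ee_pos: [578.3, 213.5, 66.4]
eef_rot: [2.227, 2.213, 0.001]
contact_force: [-0.6, 0.4, 0.7]
width: 0.651
```

```bash
python3 - <<'E'
from h import *
st([577.9,213,63.5]); s,im=snap('side'); K=cam('side',s); u2,v2=[int(x) for x in proj(K,[578,213,60])]; c=im[v2-60:v2+60,u2-60:u2+60]
s,im=snap('scene'); K=cam('scene',s); u2,v2=[int(x) for x in proj(K,[578,213,60])]; d=im[v2-60:v2+60,u2-60:u2+60]
cv2.imwrite('pics/c7.png',cv2.resize(np.hstack([c,d])[:,:,::-1],None,fx=3,fy=3,interpolation=cv2.INTER_CUBIC))
E
```

```text
pos [578.3 213.5  66.4] yaw 89.6 z [ 0.002 -0.001 -1.   ] F [-0.6  0.4  0.7] w 0.651 t 20.7
tool shift cm [-0.05 -0.04  0.29]
```

View pics/c7.png

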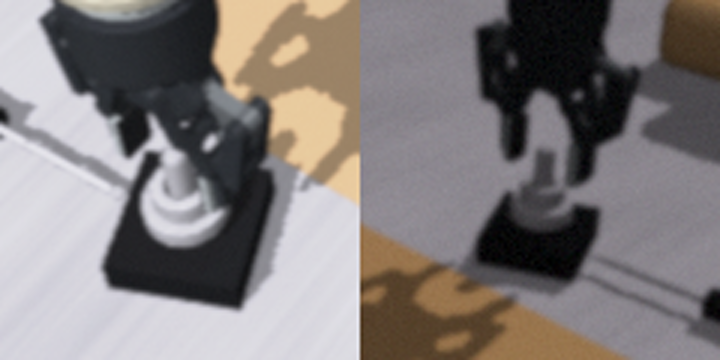

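Both collars are stacked on the upright pin and the fingers are clear around the bare shaft. Next I grip it.

Request:
{"method": "play_rows", "body": {
  "commands": [
    [-0.03, -0.03, 0.2, 0, 0, 0, 0],
    [0, 0, 0, 0, 0, 0, -1],
    [0, 0, 0, 0, 0, 0, -1],
    [0, 0, 0, 0, 0, 0, -1],
    [0, 0, 0, 0, 0, 0, -1],
    [0, 0, 0, 0, 0, 0, -1],
    [0, 0, 0, 0, 0, 0, -1],
    [0, 0, 0, 0, 0, 0, -1]
  ]
}}

```text
clock: 21.47
ee_pos: [577.8, 213.0, 63.6]
eef_rot: [2.227, 2.213, -0.0]
contact_force: [-0.4, 0.5, 0.3]
width: 0.167
```

```bash
python3 - <<'E'
from h import *
st([577.9,213,130])
E
```

```text
pos [577.8 213.   63.6] yaw 89.6 z [ 0.001 -0.001 -1.   ] F [-0.4  0.5  0.3] w 0.167 t 21.4667
tool shift cm [-0.01  0.02 -6.64]
```

Request:
{"method": "play_rows", "body": {
  "commands": [
    [0, 0, -0.5, 0, 0, 0, -1],
    [0, 0, -0.8, 0, 0, 0, -1],
    [0, 0, -1, 0, 0, 0, -1],
    [0, 0, -1.5, 0, 0, 0, -1],
    [0, 0, -2, 0, 0, 0, -1],
    [0, 0, -2.5, 0, 0, 0, -1],
    [0, 0, -2.5, 0, 0, 0, -1],
    [0, 0, -2, 0, 0, 0, -1]
  ]
}}

```text
clock: 22.13
ee_pos: [570.1, 211.4, 189.9]
eef_rot: [-2.222, -2.207, 0.029]
contact_force: [0.8, 0.6, -3.9]
width: 0.164
```

Request:
{"method": "play_rows", "body": {
  "commands": [
    [0, 0, -2.5, 0, 0, 0, -1],
    [-0.5, 0, -2.5, 0, 0, 0, -1],
    [-1.5, -0.3, -2, 0, 0, 0, -1],
    [-2, -0.5, -1, 0, 0, 0, -1],
    [-2.5, -0.7, 0, 0, 0, 0, -1],
    [-2.5, -0.7, 0, 0, 0, 0, -1],
    [-2.5, -0.7, 0, 0, 0, 0, -1],
    [-2.5, -0.7, 0, 0, 0, 0, -1]
  ]
}}

```text
clock: 22.8
ee_pos: [531.3, 72.5, 288.7]
eef_rot: [-2.213, -2.219, 0.019]
contact_force: [-0.1, -0.1, -2.8]
width: 0.162
```

```bash
python3 - <<'E'
from h import *
s=st([467,-206,270]); B=cam('side',s); A=cam('scene',s)
print(onz(B,320,136.5,86).round(1)); print(s['joint_positions'].round(2))
E
```

```text
pos [531.3  72.5 288.7] yaw 90.2 z [-0.014 -0.003 -1.   ] F [-0.1 -0.1 -2.8] w 0.162 t 22.8
tool shift cm [-27.83  -6.48   2.04]
[ 534.  -217.2   86. ]
[-0.01 -0.01  1.67 -0.    1.5  -0.01]
```

Request:
{"method": "play_rows", "body": {
  "commands": [
    [-2.8, -0.7, 0, 0, 0, 0, -1],
    [-3, -0.8, 0, 0, 0, 0, -1],
    [-3, -0.8, 0, 0, 0, 0, -1],
    [-3, -0.8, 0, 0, 0, 0, -1],
    [-3, -0.8, 0, -3, 0, 0, -1],
    [-3, -0.6, 0, -4, 0, 0, -1],
    [-2, 0, 0, -4, 0, 0, -1],
    [-1, 0, 0, -3, 0, 0, -1]
  ]
}}

```text
clock: 23.47
ee_pos: [477.8, -145.0, 294.6]
eef_rot: [2.091, 2.102, 0.24]
contact_force: [-0.8, 0.5, -2.7]
width: 0.167
```

```bash
cat >> h.py <<'E'
def tgt(L,yaw=172):
    a=np.radians(yaw); zl=np.array([np.sin(np.radians(25))*np.cos(a),np.sin(np.radians(25))*np.sin(a),np.cos(np.radians(25))])
    s=st(); Rm=R.from_rotvec(s['eef_rot']).as_matrix(); P=np.array(L)+158.6*zl
    z=Rm.T@(-zl); ax=np.cross([0,0,1],z); ang=np.degrees(np.arccos(z[2]))
    print('shift',(Rm.T@(P-s['ee_pos'])/10).round(2),'turn',(ax/np.linalg.norm(ax)*ang).round(2),'foot',(s['ee_pos']+58.6*Rm[:,2]).round(1),s['joint_positions'].round(2))
E
python3 - <<'E'
from h import *
tgt([533.5,-216,86])
E
```

```text
pos [ 477.8 -145.   294.6] yaw 90.3 z [ 0.23  -0.004 -0.973] F [-0.8  0.5 -2.7] w 0.167 t 23.4667
shift [-6.13 -2.57  6.09] turn [-11.45  -3.23   0.  ] foot [ 491.3 -145.2  237.6] [-0.53 -0.31  1.94  0.12  1.31 -0.55]
```

Request:
{"method": "play_rows", "body": {
  "commands": [
    [-1, -0.5, 0, -2, -0.6, 0, -1],
    [-1.3, -0.5, 0.3, -2.5, -0.7, 0, -1],
    [-1.3, -0.5, 0.6, -2.5, -0.7, 0, -1],
    [-1.0, -0.4, 0.7, -2.5, -0.7, 0, -1],
    [-0.8, -0.2, 0.7, -1.5, -0.4, 0, -1],
    [-0.5, 0, 0.6, 0, 0, 0, -1],
    [0, 0, 0.3, 0, 0, 0, -1],
    [0, 0, 0, 0, 0, 0, -1]
  ]
}}

```text
clock: 24.13
ee_pos: [460.2, -207.8, 261.2]
eef_rot: [1.966, 1.957, 0.365]
contact_force: [-0.4, 0.6, -4.9]
width: 0.163
```

```bash
python3 - <<'E'
from h import *
tgt([533.5,-216,86])
E
```

```text
pos [ 460.2 -207.8  261.2] yaw 89.0 z [ 0.414 -0.06  -0.908] F [-0.4  0.6 -4.9] w 0.163 t 24.1333
shift [ 0.31 -0.67  3.13] turn [-0.31  0.05  0.  ] foot [ 484.5 -211.3  207.9] [-0.74 -0.43  2.13  0.27  1.1  -0.82]
```

Request:
{"method": "play_rows", "body": {
  "commands": [
    [0.1, -0.2, 0.5, -0.3, 0, 0, -1],
    [0.1, -0.2, 0.7, 0, 0, 0, -1],
    [0, -0.1, 0.6, 0, 0, 0, -1],
    [0, 0, 0.5, 0, 0, 0, -1],
    [0, 0, 0.3, 0, 0, 0, -1],
    [0, 0, 0, 0, 0, 0, -1],
    [0, 0, 0, 0, 0, 0, -1],
    [0, 0, 0, 0, 0, 0, -1]
  ]
}}

```text
clock: 24.8
ee_pos: [468.7, -204.4, 233.0]
eef_rot: [1.961, 1.962, 0.371]
contact_force: [-1.0, -0.2, -3.3]
width: 0.161
```

```bash
python3 - <<'E'
from h import *
tgt([533.5,-216,86]); s,w=snap('wrist'); K=cam('wrist',s); print('lens pred',proj(K,[533.5,-216,86]))
s,a=snap('scene'); K=cam('scene',s); P=[[533.5,-216,86],[493,-209,177]]; print([proj(K,p) for p in P])
s,b=snap('side'); print([proj(cam('side',s),p) for p in P])
h=np.hstack([cv2.resize(a[120:280,70:210],None,fx=2.4,fy=2.4),cv2.resize(b[60:220,260:400],None,fx=2.4,fy=2.4)])
w=cv2.resize(w,(384,288)); w=cv2.copyMakeBorder(w,0,96,0,0,cv2.BORDER_CONSTANT)
h=np.hstack([h,w])[:,:,::-1]; h=cv2.resize(h,None,fx=.75,fy=.75,interpolation=cv2.INTER_AREA); print(h.shape); cv2.imwrite('pics/f.png',h)
E
```

```text
pos [ 468.7 -204.4  233. ] yaw 89.4 z [ 0.416 -0.055 -0.908] F [-1.  -0.2 -3.3] w 0.161 t 24.8
shift [-0.21 -0.28  0.25] turn [-0.15 -0.23  0.  ] foot [ 493.1 -207.6  179.8] [-0.72 -0.39  2.15  0.28  1.03 -0.82]
lens pred (np.float64(253.49335758411422), np.float64(178.17783558582067))
[(np.float64(140.12049721971547), np.float64(213.4511891325046)), (np.float64(123.16102306841579), np.float64(159.54943813646673))]
[(np.float64(319.9641495315816), np.float64(136.8771060350504)), (np.float64(341.56138041648626), np.float64(109.99667454098743))]
(288, 792, 3)
```

View pics/f.png

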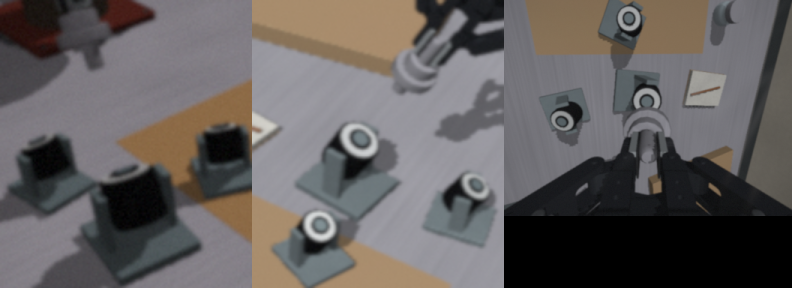

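The pin is held with both collars stacked, over the largest camera. The lens shows in the wrist view at about (254,178), against a predicted (253.5,178). One small trim, then hold.

Request:
{"method": "play_rows", "body": {
  "commands": [
    [-0.15, -0.2, 0.2, 0, 0, 0, -1],
    [0, 0, 0, 0, 0, 0, -1],
    [0, 0, 0, 0, 0, 0, -1],
    [0, 0, 0, 0, 0, 0, -1],
    [0, 0, 0, 0, 0, 0, -1],
    [0, 0, 0, 0, 0, 0, -1],
    [0, 0, 0, 0, 0, 0, -1],
    [0, 0, 0, 0, 0, 0, -1]
  ]
}}

```text
clock: 25.62
ee_pos: [467.8, -207.1, 231.8]
eef_rot: [1.959, 1.959, 0.371]
contact_force: [-0.3, -0.5, -3.8]
width: 0.167
```

```bash
python3 - <<'E'
from h import *
tgt([533.5,-216,86]); s=ctrl.observe(); print(np.abs(s['joint_vel']).max())
if np.linalg.norm(s['ee_pos']-[467.2,-206.8,229.7])<8 and s['width']>.12: print(ctrl.hand_in())
E
```

```text
pos [ 467.8 -207.1  231.8] yaw 89.3 z [ 0.418 -0.057 -0.907] F [-0.3 -0.5 -3.8] w 0.167 t 25.6167
shift [ 0.06 -0.15  0.16] turn [-0.03 -0.09  0.  ] foot [ 492.3 -210.5  178.7] [-0.73 -0.39  2.16  0.28  1.03 -0.83]
0.0017219360630728717
the job is handed in; nothing more can be done
None
```

I threaded the wide collar, then the narrow one, home on the standing pin and let each go. Then I gripped the pin by its bare top, lifted it out and held it over the largest of the three inspection cameras. I handed the job in at about 26 s; hand-in gives no verdict, so I can't confirm a pass.

- **Final position:** the foot is about 2 mm from the target point 100 mm in front of the glass. The pin is within about 0.1° of my estimate of the line of sight. That estimate came from the camera's plate edges, which measured 95 × 93 mm instead of 100 × 90, so the true direction may be a few degrees off.
- **Lens position:** the wrist camera saw the lens within about 1 pixel of where I predicted it.
- **Hold:** the load on the wrist is about 3.8 N, which matches the pin plus both collars. The finger opening is steady and the arm is still, with joint speeds around 0.002 rad/s.
- **Collars:** I judged them home by eye only, from pictures after each release. The last picture over the camera still shows both on the pin.
- **Bystanders:** the arm never went near the salt jar, screwdriver or notepad. I did not re-measure their positions at the end.

No check failed. The arm drifted by up to about 10 mm in some moves, and I corrected that before each grasp and fit.

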